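# Take the red bur pack off its display peg and stand it in the pocket

## Task

Take the red drill-bur pack off its peg on the display stand: slide it along the peg and raise it just enough to pass over the upturned tip, with a light touch, never pressing hard on the peg (it bends at 8 newtons). Then lower it gently into the metal pocket in front of the white drill unit so that it stands upright on the pocket's floor, and let go. Leave the blue and green packs hanging, do not shift anything else on the table, and do not let the red pack touch the table.

Things in the scene. Friction and masses are not known exactly. Their poses are not given: they have to be found in the camera images.
- pack_red: rigid red and white hang pack, 0.08 to 0.15 kg, on any one of the stand's three pegs. Origin: centre of its underside; z up, x through its thickness, roughly along the peg (swivelled up to 9 degrees), y across. Bottom box 14 (x) x 54 (y) mm, z 0 to 58; white plate 4 x 54 mm, z 58 to 103; red grab tab on top, see its point
- pack_red_tab (a point): centre of the red pack's grab tab, 118 mm above its underside; the tab is 10 mm thick (x), 34 mm wide (y) and 30 mm high, z 103 to 133 mm. A hard or off-centre grip drives the pack against its peg: some 25 N of grip is enough
- pack_red_slot (a point): centre of the hang slot through the red pack's plate, 75.5 mm above the underside: 12 mm wide (y), 19 mm high (z 66 to 85). Hanging, its upper edge rests on the peg's top
- pack_blue: hang pack of drill burs like pack_red but blue, hanging on another peg of the stand; origin at the centre of its underside; leave it hanging where it is
- pack_green: hang pack of drill burs like pack_red but green, hanging on another peg of the stand; origin at the centre of its underside; leave it hanging where it is
- stand: fixed stand: black base, open steel frame. Origin at table height under the front face of its crossbar; the pegs point along its -x; y along the crossbar. The crossbar (14 mm square) spans y -155 to 155, x 0 to 14, z 168 to 182 mm, with a post at each end. Three round steel pegs, 6 mm thick, start from its front at y = -95, 0, 95, z = 175 mm; packs hang about 30 mm in front of it
- peg_root (a point): root of the middle peg, 175 mm above the stand's origin. A peg runs 90 mm along -x, then its tip turns up, leaning 3 mm outward, with a flat 8 mm cap, ending at x = -97 mm. Tip top to peg underside is 16 mm: the 19 mm slot passes with about 2.5 mm to spare. Each peg is fixed tilted down or up by up to 6.3 degrees about a point 30 mm from its root, reported nowhere (7 mm at the tip): find the height by feel
- pocket: fixed open-topped aluminium pocket 30 (x) x 72 (y) x 48 mm on a white base plate 70 x 100 x 6 mm. Origin at table height under its centre. Its walls are 5 mm thick, the opening is 20 mm (x) by 62 mm (y), the rim is 54 mm above the table. The pack stands in it with its x along the pocket's x (either way round)
- pocket_floor (a point): centre of the pocket's inner floor, 11 mm above the table
- bowl: loose blue plastic bowl, 100 mm across, 50 mm high; origin at the centre of its underside; not to be moved
- cup: loose steel cup, 56 mm across, 55 mm high; origin at the centre of its underside; not to be moved
- jar: loose amber jar, 56 mm across, 70 mm high; origin at the centre of its underside; not to be moved

How it is judged (in metres and radians):
On the way:
1. the red pack is clear of its peg, beyond the tip (x of pack_red_slot in the frame of stand below -0.102 m and contact force between pack_red and stand below 0.1 N), for 0.1 s.
At the end, for the whole second after the job is handed in: The red pack stands in the pocket: its underside within 8 mm (sideways) of the centre of the pocket's floor and no more than 5 mm above it, upright within 0.2 rad, at rest and released; the blue and green packs hang within 20 mm of where they were (horizontal distance between pack_red and pocket_floor below 0.008 m and z of pack_red in the frame of pocket_floor below 0.005 m and angle between pack_red's own z axis and vertical below 0.2 rad and linear speed of pack_red below 0.02 m/s and contact force between the fingers and pack_red below 0.1 N and distance of each of pack_blue, pack_green from where it was at the start of the episode below 0.02 m); the robot touches nothing.
It fails at once if the red pack presses on the stand or its peg with more than 8 N (contact force between pack_red and stand above 8 N).
It fails at once if the robot presses on the stand with more than 8 N (contact force between any of the arm, the fingers and stand above 8 N).
It fails at once if the red pack is set down or pushed hard on the pocket (over 20 N) (contact force between pack_red and pocket above 20 N).
It fails at once if the red pack lies or stands on the table (height (world z) of pack_red below 0.009 m).
It fails at once if the blue or green pack, the bowl, the cup or the jar is displaced by more than 20 mm (distance of any of pack_blue, pack_green, bowl, cup, jar from where it was at the start of the episode above 0.02 m).
It also fails if it takes over 67 s, if anything falls off the work surface, if the arm or the gripper's body presses on something with over 40 N, if the wrist force passes 120 N, or if a joint passes its speed limit or range.

## Robot

A 7-joint arm with a two-finger parallel gripper is mounted at the origin on the work surface. World frame = base frame: x ahead of the robot, y to its left, z up, the work surface at z = 0. Lengths are in m, angles in degrees, forces in N, time in s.
With the tool pointing down it reaches from about 0.425 to 0.875 m from the base axis. Payload 4.7 kg.
Tool frame: the origin (TCP) lies between the finger pads; the fingertips stand 8 mm ahead of it and the grasp point (between the pads) lies 11 mm behind it; z points along the fingers, y is the line along which they close (so a half turn about z gives the same grasp; the last joint's range is limited). The gripper opens to 87 mm and grips with 3 to 60 N. Pads are 19 mm wide; open, the fingers measure 117 mm over their backs; the gripper's body (75 mm by 190 mm) begins 51 mm behind the grasp point.
Start: joints at [68.531, 18.392, -4.016, 83.108, 1.295, 78.541, -3.26], TCP at [0.246, -0.602, 0.231] pointing down, gripper open.
Joint ranges: [-163.93, 163.93], [-17.29, 119.83], [-79.2, 71.16], [3.27, 140.29], [-89.18, 269.18], [5.43, 117.66], [-154.24, 154.24]. Speed limits (degrees/s): [147.25, 147.25, 180, 180, 180, 180, 180].

## Interface

Orientations are given as [roll, pitch, yaw] about the fixed x, y, z axes, in that order (R = Rz(yaw) Ry(pitch) Rx(roll)).
In Python, from cell import env, viewer gives the robot as it stands. The module is installed in compiled form; this text tells all that it offers.
- The arm moves only by the tool arm_command, never from a script. Its argument "series" is a list of rows, each a list of 2 entries, a list of its own where there are three numbers: the shift along the tool's x, y, z in mm, then the turn about the tool's z in rad. A call has exactly 5 rows; each row is the pose to reach, as a shift and turn from the pose commanded when the call began, along the tool's axes at that moment; what a row does not reach only later rows make up. A row lasts 1/10 s, in which the tool goes at most 50 mm and 8.59 degrees, less where a joint would pass 70% of its speed; a pose out of reach is approached as far as the arm can. A call with a gripper value outside its range is refused whole. "grip" is the gripper command: -1 is fully open, 1 is shut, values between are in proportion, set as the call begins (left out, the last holds). The fingers move at their own pace and stop on an object; "grip_force" is the grip in N (left out, the last holds). Time passes only in rows, so rows that repeat a pose let the fingers close, or fill a call up. It gives the time, the measured TCP pose, the force, the opening and the grip force at its end, in the units of the state.
- env.get_obs(): the state, without advancing time (a new reading comes with each control period).
- viewer.read_camera(name): name is "scene" or "top" or "wrist"; returns (picture, depth): 400x640x3 uint8, blue, green, red; 400x640 float32, m along the optical axis (not along the pixel's ray), 0 where there is no reading.
- viewer.calibration(name): a dict with "K" (3x3 intrinsics, pixels), "T" (4x4, takes a point from camera to world coordinates); the wrist camera has in their place "hand_eye" (4x4, takes a point from camera to tool coordinates, whose origin is the TCP and whose axes are the flange's). Camera axes: x right, y up, looking along -z (the intrinsics and any distortion apply to the point x, -y, -z); pixel columns grow to the right and rows downward; lengths in m; the calibration is good to about 2 mm. A picture is of the moment at which its call begins: read the wrist's pose just before it. calibration takes no time and is no camera call.
- env.sign_off(): hands the job in; it is judged then, once.
The state is a dict: "time_s": time; "qpos": joint angles; "joint_velocities": joint speeds; "effort": joint torques, N m; "tool_pos": TCP position; "tool_rot": TCP orientation; "force": force on the tool from outside, world axes, zero at the start; "wrist_torque": the same for the moment, N m; "grip_width": finger opening in m; "grasp_force": force on a finger pad.
Only numpy, scipy, OpenCV 4.12 (cv2) and the standard library are available. Lean on these libraries where they do the work, as an engineer would, in place of code of your own. Each camera call takes 0.05 s, during which the arm holds its last target. There are 200 camera calls.

## Working session

There is one attempt and no reset: what is moved stays moved. The work goes in short steps, Python scripts to look and compute and a tool call to move; the robot and the scene stay as the last step left them, time stands still between calls to the robot, and variables do not carry over. Pictures are saved under pics/ and viewed, at most 10 in all, crops included, and the job is handed in when it is done.

Besides the shell and the picture viewer there is one more tool, called after "Emit:" by a JSON object that holds its "method" and its "body", one argument or row to a line. arm_command: Moves the arm, as the interface text tells. Its arguments: {"type":"object","properties":{"series":{"type":"array"},"grip":{"type":"number"},"grip_force":{"type":"number"}},"required":["series"]}

```bash
mkdir -p pics
python3 - <<'E'
from cell import env, viewer
import cv2,numpy as np
o=env.get_obs(); print({k:np.round(v,3).tolist() for k,v in o.items()})
for n in ("scene","top"):
    im,d=viewer.read_camera(n); cv2.imwrite(f"pics/{n}0.png",im); np.savez(f"{n}0.npz",im=im,d=d)
    c=viewer.calibration(n); print(n,{k:np.round(v,4).tolist() for k,v in c.items()})
print(viewer.calibration("wrist"))
E
```

```text
{'time_s': 0.0, 'qpos': [68.531, 18.439, -4.015, 83.174, 1.294, 78.541, -3.259], 'joint_velocities': [0.07, -0.018, 0.002, 0.056, -0.067, 0.031, -0.032], 'effort': [-0.001, -49.129, -0.405, -31.253, -0.064, 0.044, 0.0], 'tool_pos': [0.246, -0.601, 0.229], 'tool_rot': [-179.892, 0.005, 22.279], 'force': [-0.62, -0.119, -0.731], 'wrist_torque': [0.005, 0.008, -0.013], 'grasp_force': 0.0, 'grip_width': 0.087}
scene {'K': [[423.74, 0.0, 320.0298], [0.0, 423.74, 201.3075], [0.0, 0.0, 1.0]], 'T': [[0.1599, -0.8362, 0.5246, 1.0186], [0.987, 0.127, -0.0983, -0.1795], [0.0155, 0.5335, 0.8456, 0.9661], [0.0, 0.0, 0.0, 1.0]]}
top {'K': [[442.8917, 0.0, 315.929], [0.0, 442.8917, 199.6999], [0.0, 0.0, 1.0]], 'T': [[0.0054, 0.9944, -0.1058, 0.3953], [-0.9999, 0.0042, -0.0107, -0.0989], [-0.0102, 0.1058, 0.9943, 1.3853], [0.0, 0.0, 0.0, 1.0]]}
{'K': array([[315.34228073,   0.        , 318.47277885],
       [  0.        , 315.34228073, 201.33690087],
       [  0.        ,   0.        ,   1.        ]]), 'hand_eye': array([[ 5.03244198e-04,  9.54679925e-01,  2.97633982e-01,
         8.19423531e-02],
       [ 9.99998920e-01, -6.93946445e-05, -1.46822610e-03,
        -9.74079581e-04],
       [-1.38103178e-03,  2.97634399e-01, -9.54678929e-01,
        -1.55045016e-01],
       [ 0.00000000e+00,  0.00000000e+00,  0.00000000e+00,
         1.00000000e+00]])}
```

View pics/scene0.png

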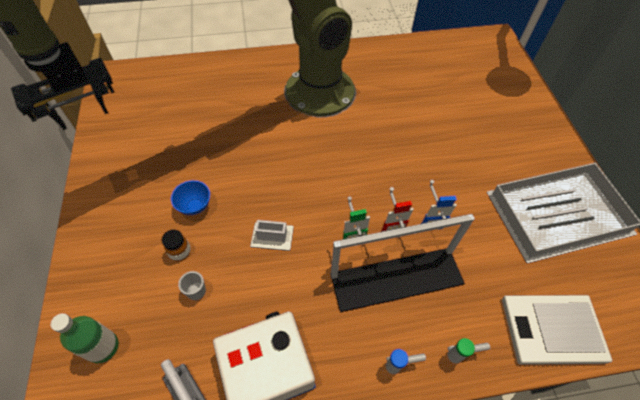

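View pics/top0.png

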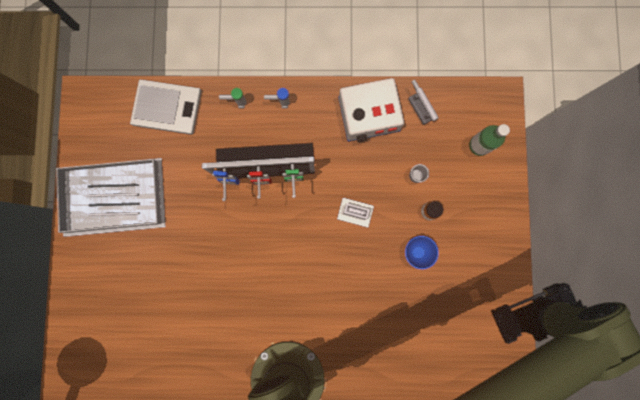

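The red pack hangs on the middle peg (top view about (258,175), scene (402,210)). The pocket is at top (355,212), and the bowl, jar and cup lie to the right of it. Next I measure these positions.

```bash
cat > h.py <<'E'
import cv2,numpy as np
from cell import env,viewer
def cloud(n,d,T=None):
    c=viewer.calibration(n);K=c["K"];T=c["T"] if T is None else T
    v,u=np.mgrid[:400,:640]
    P=np.stack([(u-K[0,2])/K[0,0]*d,-(v-K[1,2])/K[1,1]*d,-d],-1)
    return P@T[:3,:3].T+T[:3,3]
def rayz(n,uv,z,T=None):
    c=viewer.calibration(n);K=c["K"];T=c["T"] if T is None else T
    uv=np.atleast_2d(uv).astype(float)
    r=np.c_[(uv[:,0]-K[0,2])/K[0,0],-(uv[:,1]-K[1,2])/K[1,1],-np.ones(len(uv))]@T[:3,:3].T
    return T[:3,3]+r*((z-T[2,3])/r[:,2])[:,None]
def masks(im):
    h=cv2.cvtColor(im,cv2.COLOR_BGR2HSV);H,S,V=[h[...,i].astype(int) for i in range(3)]
    s=(S>150)&(V>60)
    return dict(red=s&((H<6)|(H>174)),green=s&(H>45)&(H<85),blue=s&(H>100)&(H<125),white=(S<60)&(V>120))
E
python3 - <<'E'
from h import *
for n in ("top","scene"):
    z=np.load(n+"0.npz");P=cloud(n,z["d"]);m=masks(z["im"])
    print(n,"table z",np.median(P[230:250,250:300,2]) if n=="top" else np.median(P[150:170,350:400,2]))
    reg=(P[...,0]>.4)&(P[...,0]<.75)&(P[...,1]>-.15)&(P[...,1]<.3)&(P[...,2]>.03)
    for c in ("red","green","blue"):
        q=P[m[c]&reg]; print(c,len(q))
        if len(q): 
            t=q[q[:,2]>q[:,2].max()-.012]; print("  rng",q.min(0).round(3),q.max(0).round(3),"top",t.mean(0).round(4),len(t))
    # crossbar
    b=P[(P[...,2]>.172)&(P[...,2]<.192)&reg&m["white"]&(P[...,0]>.5)]
    print("bar",len(b),b.min(0).round(3),b.max(0).round(3))
    (cx,cy),s,a=cv2.minAreaRect((b[:,:2]*1000).astype(np.float32));print(cx,cy,s,a)
    # pocket rim
    rg=(P[...,0]>.35)&(P[...,0]<.65)&(P[...,1]>-.3)&(P[...,1]<-.06)
    for lo,hi in((.047,.062),(.004,.02)):
        k=P[rg&(P[...,2]>lo)&(P[...,2]<hi)&((m["white"])|(lo>.04))]
        print("pocket",lo,len(k),k.mean(0).round(4) if len(k) else "")
        if len(k)>5: print(cv2.minAreaRect((k[:,:2]*1000).astype(np.float32)))
im=np.load("top0.npz")["im"];s=np.load("scene0.npz")["im"]
a=cv2.resize(im[140:235,200:380],None,fx=4,fy=4,interpolation=cv2.INTER_CUBIC)[:,:]
cv2.imwrite("pics/c1.png",a)
E
```

```text
top table z -0.00016237001387509054
red 98
  rng [0.579 0.047 0.113] [0.595 0.101 0.231] top [0.5892 0.0753 0.2254] 49
green 0
blue 36
  rng [0.581 0.152 0.15 ] [0.592 0.186 0.23 ] top [0.5884 0.1701 0.2258] 32
bar 734 [ 0.52  -0.075  0.172] [0.642 0.23  0.192]
580.2452392578125 74.16157531738281 (108.88053131103516, 305.0295104980469) 3.8605899810791016
pocket 0.047 119 [ 0.5087 -0.201   0.0536]
((548.9959106445312, -144.96322631835938), (224.6848602294922, 49.78890609741211), 53.85296630859375)
pocket 0.004 431 [ 0.5033 -0.2039  0.0081]
((504.1167297363281, -205.28236389160156), (97.94023132324219, 69.44334411621094), 75.3528060913086)
scene table z -0.0003223037541995044
red 215
  rng [0.584 0.048 0.109] [0.598 0.099 0.23 ] top [0.5927 0.0741 0.2247] 82
green 141
  rng [ 0.592 -0.045  0.134] [0.606 0.003 0.228] top [ 0.598  -0.0223  0.2252] 69
blue 188
  rng [0.584 0.143 0.128] [0.598 0.194 0.23 ] top [0.5929 0.1691 0.2245] 76
bar 946 [ 0.529 -0.076  0.172] [0.646 0.231 0.191]
582.1017456054688 74.22208404541016 (110.3444595336914, 308.1995544433594) 3.8149304389953613
pocket 0.047 240 [ 0.5171 -0.1953  0.0528]
((556.5389404296875, -141.99066162109375), (234.525146484375, 55.08998489379883), 51.31455612182617)
pocket 0.004 372 [ 0.5216 -0.2023  0.007 ]
((507.689453125, -205.70669555664062), (98.32250213623047, 68.5324935913086), 75.09171295166016)
```

View pics/c1.png

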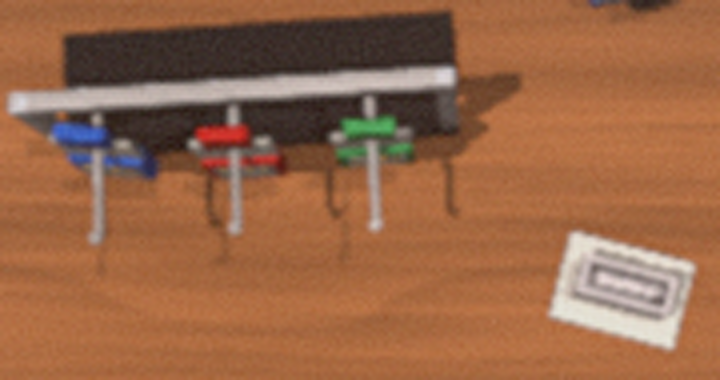

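The crop shows the red tab at crop (222,135), its peg tip at (236,228), and the pocket at (628,285), rotated about -15°. Next are the bar direction and the tab swivel.

Run:
```python
from h import *
for n in ("top","scene"):
    z=np.load(n+"0.npz");P=cloud(n,z["d"]);m=masks(z["im"])
    b=P[(P[...,2]>.176)&(P[...,2]<.19)&m["white"]&(P[...,0]>.6)&(P[...,0]<.7)&(P[...,1]>-.1)&(P[...,1]<.25)]
    r=cv2.minAreaRect((b[:,:2]*1000).astype(np.float32));l=cv2.fitLine((b[:,:2]*1000).astype(np.float32),cv2.DIST_HUBER,0,.01,.01).ravel()
    print(n,"bar",r,"y-dir deg",np.degrees(np.arctan2(l[1],l[0]))%180,b[:,2].max())
    t=P[m["red"]&(P[...,2]>.19)&(P[...,1]>.03)&(P[...,1]<.11)&(P[...,0]>.55)&(P[...,0]<.63)]
    l=cv2.fitLine((t[:,:2]*1000).astype(np.float32),cv2.DIST_HUBER,0,.01,.01).ravel()
    print(" tab",t.mean(0).round(4),"ydir",np.degrees(np.arctan2(l[1],l[0]))%180, cv2.minAreaRect((t[:,:2]*1000).astype(np.float32)),t[:,2].max())
```

```text
top bar ((618.4189453125, 76.73762512207031), (32.35948181152344, 305.0295104980469), 3.8605899810791016) y-dir deg 93.68651 0.18884486887445884
 tab [0.5885 0.0747 0.2221] ydir 95.41181 ((589.2997436523438, 75.4027099609375), (10.573769569396973, 32.44986343383789), 3.2864272594451904) 0.2311241685635821
scene bar ((617.696533203125, 76.5956039428711), (38.996482849121094, 308.1995544433594), 3.8149304389953613) y-dir deg 93.66764 0.18603099855976335
 tab [0.5936 0.0734 0.2186] ydir 92.5408 ((592.3529663085938, 75.29530334472656), (32.677085876464844, 10.308821678161621), 88.14942932128906) 0.22958674183912597
```

Emit:
{"method": "arm_command", "body": {
  "series": [
    [[0,-40,0],-0.14],
    [[0,-80,0],-0.28],
    [[0,-120,0],-0.42],
    [[0,-160,0],-0.56],
    [[0,-200,0],-0.7]
  ],
  "grip": -0.1,
  "grip_force": 5
}}

```text
time_s: 0.6
tool_pos: [0.1698, -0.4146, 0.23]
tool_rot: [-180.0, -0.0, 62.7]
force: [1.0, -0.2, 0.1]
grip_width: 0.0548
grasp_force: 0.0
```

Emit:
{"method": "arm_command", "body": {
  "series": [
    [[42,21,0],-0.04],
    [[84,42,0],-0.08],
    [[126,64,0],-0.12],
    [[168,85,0],-0.16],
    [[210,106,0],-0.2]
  ]
}}

```text
time_s: 1.1
tool_pos: [0.3629, -0.278, 0.2305]
tool_rot: [180.0, 0.0, 73.9]
force: [0.4, -0.6, -0.2]
grip_width: 0.0476
grasp_force: 0.0
```

Emit:
{"method": "arm_command", "body": {
  "series": [
    [[37,33,0],-0.03],
    [[74,62,0],-0.03],
    [[111,82,0],-0.03],
    [[148,113,0],-0.03],
    [[148,113,0],-0.03]
  ]
}}

```text
time_s: 1.6
tool_pos: [0.5156, -0.1623, 0.23]
tool_rot: [179.9, -0.3, 76.1]
force: [0.0, 0.4, 0.2]
grip_width: 0.0476
grasp_force: 0.0
```

```bash
cat >> h.py <<'E'
from scipy.spatial.transform import Rotation as R
def wristT(o):
    T=np.eye(4);T[:3,:3]=R.from_euler("xyz",o["tool_rot"],degrees=True).as_matrix();T[:3,3]=o["tool_pos"]
    return T@viewer.calibration("wrist")["hand_eye"]
E
python3 - <<'E'
from h import *
o=env.get_obs();im,d=viewer.read_camera("wrist");T=wristT(o)
cv2.imwrite("pics/w1.png",im);np.savez("w1.npz",im=im,d=d,T=T)
print(o["tool_pos"],o["tool_rot"],o["joint_velocities"])
P=cloud("wrist",d,T);print("table",np.median(P[...,2]))
E
```

```text
[ 0.51563065 -0.16225071  0.23004017] [179.93722176  -0.28999579  76.13145655] [ 2.60822036 -2.48254185  4.34269931  2.55270564  1.24727861  2.39330608
  4.17116513]
table 0.001958441043153153
```

View pics/w1.png

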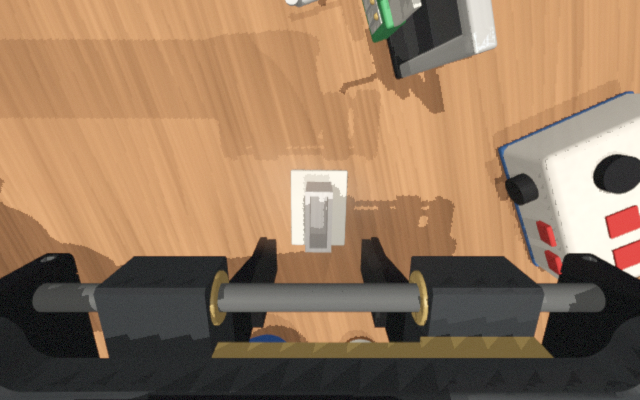

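The wrist view shows the pocket's base plate at columns 292–347, rows 170–245, with the rim at about columns 303–333, rows 185–252. I measure the plate and rim here while I move to the red pack.

Run:
```python
from h import *
z=np.load("w1.npz");im,d,T=z["im"],z["d"],z["T"];P=cloud("wrist",d,T)
g=np.zeros((400,640),bool);g[160:262,282:358]=1
pl=g&masks(im)["white"]
for name,lo,hi,zz in(("plate",.003,.012,.006),("rim",.048,.060,.054)):
    k=g&(P[...,2]>lo)&(P[...,2]<hi)
    if name=="plate": k&=(im.min(2)>150)
    n,lab,st,_=cv2.connectedComponentsWithStats(k.astype(np.uint8));k=lab==1+np.argmax(st[1:,4])
    v,u=np.nonzero(k);X=rayz("wrist",np.c_[u,v],zz,T)
    print(name,k.sum(),u.min(),u.max(),v.min(),v.max(),cv2.minAreaRect((X[:,:2]*1000).astype(np.float32)),"z",P[k][:,2].mean())
# table height bias
q=P[100:160,200:300];print(np.median(q[...,2]))
```

```text
plate 2418 291 347 170 244 ((504.5712890625, -204.8482666015625), (99.93215942382812, 69.22969818115234), 75.0093765258789) z 0.006920271905060775
rim 819 305 332 190 252 ((504.7093505859375, -204.92665100097656), (74.29747009277344, 29.860275268554688), 75.43983459472656) z 0.05463080340026462
0.0008125398427410446
```

Emit:
{"method": "arm_command", "body": {
  "series": [
    [[8,1,-40],-0.05],
    [[30,3,-75],-0.1],
    [[65,6,-100],-0.15],
    [[105,10,-100],-0.2],
    [[140,14,-100],-0.25]
  ]
}}

```text
time_s: 2.15
tool_pos: [0.5601, -0.0364, 0.3316]
tool_rot: [179.9, 0.1, 89.9]
force: [0.4, -1.0, -0.5]
grip_width: 0.0478
grasp_force: 0.0
```

Emit:
{"method": "arm_command", "body": {
  "series": [
    [[40,4,0],-0.03],
    [[75,6,0],-0.06],
    [[90,0,0],-0.06],
    [[90,0,0],-0.06],
    [[90,0,0],-0.06]
  ]
}}

```text
time_s: 2.65
tool_pos: [0.5601, 0.0508, 0.3304]
tool_rot: [-180.0, 0.1, 93.2]
force: [-0.1, -0.5, -0.6]
grip_width: 0.0477
grasp_force: 0.0
```

Run:
```python
from h import *
o=env.get_obs();im,d=viewer.read_camera("wrist");T=wristT(o)
cv2.imwrite("pics/w2.png",im);np.savez("w2.npz",im=im,d=d,T=T)
print(o["tool_pos"],o["tool_rot"],o["joint_velocities"].round(1) if hasattr(o["joint_velocities"],"round") else "", o["force"])
P=cloud("wrist",d,T);m=masks(im)["red"]&(P[...,2]>.19)&(P[...,2]<.25)
n,lab,st,_=cv2.connectedComponentsWithStats(m.astype(np.uint8));k=lab==1+np.argmax(st[1:,4])
v,u=np.nonzero(k);print(u.min(),u.max(),v.min(),v.max(),P[k].mean(0),np.percentile(P[k][:,2],[5,50,95]))
t=k&(P[...,2]>np.percentile(P[k][:,2],95)-.008);v,u=np.nonzero(t);X=rayz("wrist",np.c_[u,v],np.median(P[t][:,2]),T)
print("top",np.median(P[t][:,2]),cv2.minAreaRect((X[:,:2]*1000).astype(np.float32)),len(X))
```

```text
[0.56005905 0.05084898 0.33037138] [-1.79981687e+02  1.31993187e-01  9.31701861e+01] [ 1.   0.5  1.2 -0.4  0.1 -0.1 -0.1] [-0.1331877  -0.47193216 -0.56775983]
347 362 152 195 [0.58851724 0.07922823 0.22457822] [0.21046817 0.2268143  0.22821475]
top 0.22698451919817192 ((588.9656982421875, 77.09873962402344), (10.571120262145996, 34.240657806396484), 3.399414300918579) 487
```

View pics/w2.png

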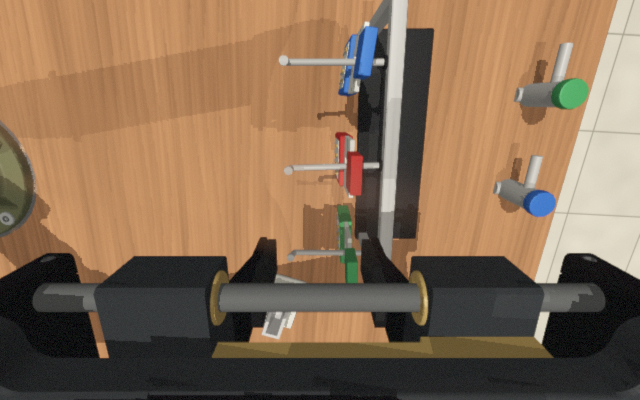

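The red tab is at columns 347–362, rows 152–195, on the middle peg. The peg runs from the cap at (289,170) to its root at (381,165). I measure the peg's line and heights from the depth image.

Run:
```python
from h import *
z=np.load("w2.npz");im,d,T=z["im"],z["d"],z["T"];P=cloud("wrist",d,T)
g=np.zeros((400,640),bool);g[155:180,280:390]=1
k=g&(P[...,2]>.155)&(P[...,2]<.205)&(masks(im)["red"]==0)
for u in range(283,392,4):
    c=k[:,u:u+4]
    if c.any():
        q=P[:,u:u+4][c];i=np.argmax(q[:,2]);print(u,q.mean(0).round(4),"zmax",q[:,2].max().round(4),len(q))
b=P[60:130,385:405][P[60:130,385:405][...,2]>.172];print("bar top",np.median(b[:,2]),b[:,0].min(),b[:,0].max())
b=P[(P[...,2]>.178)&(P[...,2]<.187)&(P[...,0]>.605)&(P[...,0]<.64)];print(cv2.minAreaRect((b[:,:2]*1000).astype(np.float32)))
```

```text
283 [0.5275 0.0715 0.1961] zmax 0.1974 19
287 [0.5305 0.0718 0.195 ] zmax 0.197 37
291 [0.5335 0.0723 0.1881] zmax 0.196 28
295 [0.5372 0.0723 0.1842] zmax 0.1863 24
299 [0.541  0.0724 0.1838] zmax 0.1853 24
303 [0.5449 0.0725 0.1833] zmax 0.1847 24
307 [0.5488 0.0726 0.1829] zmax 0.1842 24
311 [0.5526 0.0732 0.1821] zmax 0.1846 28
315 [0.5564 0.0737 0.1819] zmax 0.1832 25
319 [0.5604 0.074  0.1815] zmax 0.1832 24
323 [0.5643 0.0742 0.1813] zmax 0.1831 24
327 [0.5682 0.0743 0.1809] zmax 0.1821 24
331 [0.5721 0.0744 0.1803] zmax 0.1817 24
335 [0.5761 0.0745 0.1799] zmax 0.1818 24
339 [0.5801 0.0747 0.1794] zmax 0.1811 24
343 [0.585  0.0729 0.1738] zmax 0.2011 77
347 [0.5834 0.0863 0.2037] zmax 0.205 9
363 [0.6039 0.0766 0.1772] zmax 0.1793 24
367 [0.6079 0.0766 0.1764] zmax 0.1782 24
371 [0.612  0.0768 0.176 ] zmax 0.1769 24
375 [0.6166 0.0772 0.1744] zmax 0.177 35
379 [0.6202 0.076  0.1772] zmax 0.1819 72
383 [0.6226 0.0771 0.1825] zmax 0.184 100
387 [0.6259 0.0774 0.183 ] zmax 0.1847 75
bar top 0.18272832400542077 0.5548066664677523 0.6319891161272644
((622.6475219726562, 99.26651000976562), (33.8506965637207, 240.1167449951172), 0.17714627087116241)
```

Emit:
{"method": "arm_command", "body": {
  "series": [
    [[6,8,20],0],
    [[12,15,40],0],
    [[18,22,60],0],
    [[23,31,80],0],
    [[23,31,80],0]
  ]
}}

```text
time_s: 3.2
tool_pos: [0.5891, 0.0754, 0.2472]
tool_rot: [-179.7, 0.0, 93.2]
force: [-0.2, 0.2, 0.2]
grip_width: 0.0479
grasp_force: 0.0
```

Emit:
{"method": "arm_command", "body": {
  "series": [
    [[0,0,0],0],
    [[0,0,0],0],
    [[0,0,0],0],
    [[0,0,0],0],
    [[0,0,0],0]
  ]
}}

```text
time_s: 3.7
tool_pos: [0.5899, 0.0779, 0.2511]
tool_rot: [179.9, 0.0, 93.3]
force: [0.1, 0.1, -0.2]
grip_width: 0.0477
grasp_force: 0.0
```

Emit:
{"method": "arm_command", "body": {
  "series": [
    [[-1,0,15],0],
    [[-1,-0.5,30],0],
    [[-1,-0.5,40],0],
    [[-1,-0.5,47],0],
    [[-1,-0.5,47],0]
  ]
}}

```text
time_s: 4.2
tool_pos: [0.5885, 0.0768, 0.2018]
tool_rot: [-179.8, -0.0, 93.3]
force: [1.0, -0.4, -0.2]
grip_width: 0.0479
grasp_force: 0.0
```

Emit:
{"method": "arm_command", "body": {
  "series": [
    [[0,0,0],0],
    [[0,0,0],0],
    [[0,0,0],0],
    [[0,0,0],0],
    [[0,0,0],0]
  ]
}}

```text
time_s: 4.7
tool_pos: [0.5895, 0.0771, 0.2038]
tool_rot: [180.0, 0.0, 93.3]
force: [0.1, -0.2, 0.7]
grip_width: 0.0475
grasp_force: 0.0
```

Run:
```python
from h import *
for i in range(4):
    o=env.get_obs();im,d=viewer.read_camera("wrist" if i==0 else "scene")
    print(np.round(o["tool_pos"],4),np.round(o["tool_rot"],2),np.round(o["force"],2))
    cv2.imwrite(f"pics/v3_{i}.png",im)
s=cv2.imread("pics/v3_1.png")[150:290,320:500];cv2.imwrite("pics/v3.png",cv2.resize(s,None,fx=4,fy=4,interpolation=cv2.INTER_CUBIC))
```

```text
[0.5895 0.0771 0.2038] [1.7997e+02 1.0000e-02 9.3320e+01] [ 0.12 -0.22  0.72]
[0.5894 0.077  0.2037] [1.7998e+02 1.0000e-02 9.3320e+01] [-0.77 -0.11 -0.25]
[0.5894 0.077  0.2037] [1.7999e+02 1.0000e-02 9.3320e+01] [0.49 0.68 0.33]
[0.5894 0.077  0.2036] [1.7999e+02 1.0000e-02 9.3320e+01] [ 0.13 -0.12 -0.42]
```

View pics/v3.png

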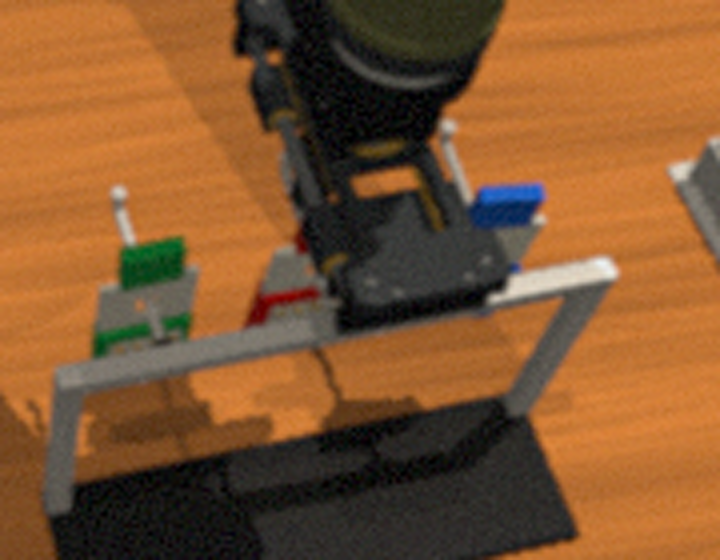

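The gripper straddles the red tab, and the packs and the bar are clear of it. I close lightly.

Emit:
{"method": "arm_command", "body": {
  "series": [
    [[0,0,0],0],
    [[0,0,0],0],
    [[0,0,0],0],
    [[0,0,0],0],
    [[0,0,0],0]
  ],
  "grip": -0.55,
  "grip_force": 5
}}

```text
time_s: 5.4
tool_pos: [0.5894, 0.077, 0.2035]
tool_rot: [-180.0, 0.0, 93.3]
force: [0.1, 0.3, 0.5]
grip_width: 0.067
grasp_force: 0.0
```

Emit:
{"method": "arm_command", "body": {
  "series": [
    [[0,0,0],0],
    [[0,0,0],0],
    [[0,0,0],0],
    [[0,0,0],0],
    [[0,0,0],0]
  ],
  "grip": 0.65
}}

```text
time_s: 5.9
tool_pos: [0.5893, 0.077, 0.2035]
tool_rot: [-180.0, 0.0, 93.3]
force: [-0.3, -0.1, -0.8]
grip_width: 0.0352
grasp_force: 0.0
```

Emit:
{"method": "arm_command", "body": {
  "series": [
    [[0,0,0],0],
    [[0,0,0],0],
    [[0,0,0],0],
    [[0,0,0],0],
    [[0,0,0],0]
  ],
  "grip": 1
}}

```text
time_s: 6.4
tool_pos: [0.5893, 0.077, 0.2035]
tool_rot: [-180.0, 0.0, 93.3]
force: [-0.4, -0.2, 0.1]
grip_width: 0.0104
grasp_force: 5.0
```

Emit:
{"method": "arm_command", "body": {
  "series": [
    [[0,0,0],0],
    [[0,0,0],0],
    [[0,0,0],0],
    [[0,0,0],0],
    [[0,0,0],0]
  ]
}}

```text
time_s: 6.9
tool_pos: [0.5894, 0.0771, 0.2035]
tool_rot: [180.0, 0.0, 93.3]
force: [0.1, 0.4, -0.7]
grip_width: 0.0097
grasp_force: 5.0
```

Emit:
{"method": "arm_command", "body": {
  "series": [
    [[0,0,-1.5],0],
    [[0,0,-3],0],
    [[0,0,-4.5],0],
    [[-0.5,0,-6],0],
    [[-1,0,-6],0]
  ]
}}

```text
time_s: 7.4
tool_pos: [0.5896, 0.076, 0.2098]
tool_rot: [180.0, 0.0, 93.3]
force: [-0.0, 0.0, -1.0]
grip_width: 0.01
grasp_force: 5.0
```

Emit:
{"method": "arm_command", "body": {
  "series": [
    [[0,0,0],0],
    [[0,0,0],0],
    [[0,0,0],0],
    [[0,0,0],0],
    [[0,0,0],0]
  ],
  "grip_force": 9
}}

```text
time_s: 7.9
tool_pos: [0.5894, 0.076, 0.2095]
tool_rot: [-180.0, 0.0, 93.3]
force: [-0.3, 0.1, -1.0]
grip_width: 0.01
grasp_force: 9.0
```

Run:
```python
from h import *
F=[]
for i in range(8):
    o=env.get_obs();im,d=viewer.read_camera("wrist" if i==0 else "scene" if i==1 else "top");F.append(o["force"])
    if i==0:cv2.imwrite("pics/w4.png",im);np.savez("w4.npz",im=im,d=d,T=wristT(o))
    if i==1:np.savez("s4.npz",im=im,d=d)
print(np.mean(F,0).round(2),o["tool_pos"],o["wrist_torque"])
```

```text
[ 0.08 -0.18 -1.23] [0.58940916 0.07603514 0.20952387] [-0.05131086 -0.10371501 -0.02145797]
```

View pics/w4.png

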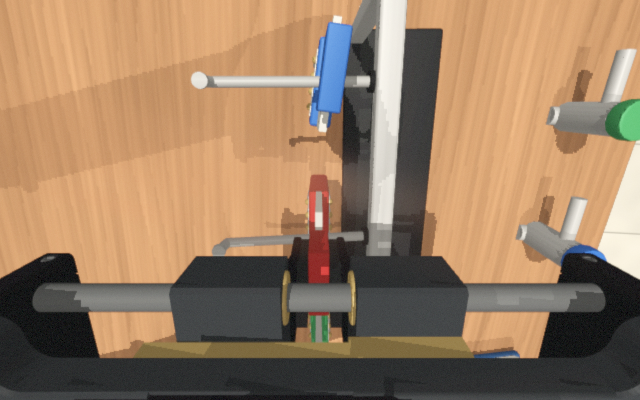

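The pack is lifted free: the measured force is about 1.2 N, its weight, with no side load. I slide it along the up-tilted peg, rising along the slope of about 0.11.

Emit:
{"method": "arm_command", "body": {
  "series": [
    [[0,-4,-0.5],0],
    [[0,-10,-1.2],0],
    [[0,-16,-1.8],0],
    [[-0.3,-21,-2.4],0],
    [[-0.3,-25,-2.8],0]
  ]
}}

```text
time_s: 8.8
tool_pos: [0.5639, 0.0742, 0.2125]
tool_rot: [180.0, 0.0, 93.3]
force: [0.8, -1.3, -0.6]
grip_width: 0.0098
grasp_force: 9.0
```

Emit:
{"method": "arm_command", "body": {
  "series": [
    [[0,-4,-0.5],0],
    [[0,-10,-1.2],0],
    [[0,-16,-1.8],0],
    [[-0.3,-21,-2.4],0],
    [[-0.3,-24,-3],0]
  ]
}}

```text
time_s: 9.3
tool_pos: [0.54, 0.0725, 0.2154]
tool_rot: [180.0, 0.0, 93.3]
force: [0.9, 0.0, -1.0]
grip_width: 0.0102
grasp_force: 9.0
```

Emit:
{"method": "arm_command", "body": {
  "series": [
    [[0,0,0],0],
    [[0,0,-1],0],
    [[0,0,-2],0],
    [[0,0,-3],0],
    [[0,0,-3],0]
  ]
}}

```text
time_s: 9.8
tool_pos: [0.5408, 0.0727, 0.2185]
tool_rot: [180.0, -0.0, 93.3]
force: [-0.8, -0.1, -0.7]
grip_width: 0.0098
grasp_force: 9.0
```

```bash
cat > feel.py <<'E'
from h import *
import sys
F=[];p=[];M=[]
for i in range(int(sys.argv[1])):
    o=env.get_obs();im,d=viewer.read_camera("scene");F.append(o["force"]);p.append(o["tool_pos"]);M.append(o["wrist_torque"])
print("F",np.mean(F,0).round(2),"sd",np.std(F,0).round(2),"p",np.mean(p,0).round(4),"M",np.mean(M,0).round(3),o["grip_width"],o["time_s"])
E
python3 feel.py 6
python3 - <<'E'
from h import *
s=cv2.imread("pics/v3_0.png")
z=np.load("w4.npz");P=cloud("wrist",z["d"],z["T"]);m=masks(z["im"])["red"]&(P[...,2]>.2)
v,u=np.nonzero(m);print("tab top before slide",np.percentile(P[m][:,2],[50,75,95]).round(4),P[m].mean(0).round(4),u.min(),u.max(),v.min(),v.max())
E
```

```text
F [ 0.09  0.32 -1.22] sd [0.47 0.49 0.43] p [0.5406 0.0726 0.2183] M [-0.01  -0.068  0.002] 0.009622370815283127 10.05
tab top before slide [0.2324 0.233  0.2338] [0.5882 0.0873 0.2284] 308 329 199 314
```

Emit:
{"method": "arm_command", "body": {
  "series": [
    [[0,0,-0.5],0],
    [[0,0,-1],0],
    [[0,0,-1.5],0],
    [[0,0,-2],0],
    [[0,0,-2],0]
  ]
}}

```text
time_s: 10.6
tool_pos: [0.5406, 0.0726, 0.2205]
tool_rot: [180.0, 0.0, 93.3]
force: [0.3, 0.1, -0.8]
grip_width: 0.0099
grasp_force: 9.0
```

```bash
python3 feel.py 6
```

```text
F [-0.07 -0.07 -0.73] sd [0.27 0.63 0.37] p [0.5406 0.0726 0.2204] M [-0.002 -0.086 -0.012] 0.010053847594171396 10.85
```

Emit:
{"method": "arm_command", "body": {
  "series": [
    [[0,0,-0.2],0],
    [[0,0,-0.4],0],
    [[0,0,-0.6],0],
    [[0,0,-0.6],0],
    [[0,0,-0.6],0]
  ]
}}

```text
time_s: 11.4
tool_pos: [0.5405, 0.0726, 0.221]
tool_rot: [180.0, 0.0, 93.3]
force: [0.2, 0.2, -0.7]
grip_width: 0.0099
grasp_force: 9.0
```

```bash
python3 feel.py 6
```

```text
F [-0.23  0.03 -0.92] sd [0.56 0.28 0.42] p [0.5405 0.0726 0.2209] M [-0.003 -0.102 -0.008] 0.010231722165532772 11.65
```

Emit:
{"method": "arm_command", "body": {
  "series": [
    [[0,0,-0.2],0],
    [[0,0,-0.4],0],
    [[0,0,-0.5],0],
    [[0,0,-0.5],0],
    [[0,0,-0.5],0]
  ]
}}

```text
time_s: 12.2
tool_pos: [0.5405, 0.0726, 0.2214]
tool_rot: [-180.0, 0.0, 93.3]
force: [-0.1, -0.4, -1.4]
grip_width: 0.0098
grasp_force: 9.0
```

```bash
python3 feel.py 8
```

```text
F [-0.09 -0.47 -0.89] sd [0.2  0.44 0.47] p [0.5405 0.0726 0.2214] M [-0.014 -0.098  0.005] 0.01003541646378332 12.55
```

Emit:
{"method": "arm_command", "body": {
  "series": [
    [[0,0,-0.1],0],
    [[0,0,-0.2],0],
    [[0,0,-0.3],0],
    [[0,0,-0.3],0],
    [[0,0,-0.3],0]
  ]
}}

```text
time_s: 13.1
tool_pos: [0.5406, 0.0726, 0.2217]
tool_rot: [180.0, 0.0, 93.3]
force: [0.2, 0.2, -1.5]
grip_width: 0.0101
grasp_force: 9.0
```

```bash
python3 feel.py 8
```

```text
F [ 0.23 -0.12 -1.09] sd [0.6  0.5  0.42] p [0.5405 0.0726 0.2217] M [-0.014 -0.107 -0.002] 0.009854147641531806 13.45
```

Emit:
{"method": "arm_command", "body": {
  "series": [
    [[0,0,-0.1],0],
    [[0,0,-0.2],0],
    [[0,0,-0.3],0],
    [[0,0,-0.3],0],
    [[0,0,-0.3],0]
  ]
}}

```text
time_s: 14.0
tool_pos: [0.5405, 0.0726, 0.2219]
tool_rot: [-180.0, 0.0, 93.3]
force: [-0.9, 0.9, -2.5]
grip_width: 0.0099
grasp_force: 9.0
```

```bash
python3 feel.py 8
```

```text
F [-0.    0.08 -2.73] sd [0.63 0.43 0.47] p [0.5405 0.0726 0.2219] M [ 0.026 -0.172  0.001] 0.01000553230481504 14.35
```

Emit:
{"method": "arm_command", "body": {
  "series": [
    [[0,0,-0.1],0],
    [[0,0,-0.2],0],
    [[0,0,-0.3],0],
    [[0,0,-0.3],0],
    [[0,0,-0.3],0]
  ]
}}

```text
time_s: 14.9
tool_pos: [0.5405, 0.0726, 0.2221]
tool_rot: [-180.0, 0.0, 93.3]
force: [2.1, 0.6, -5.4]
grip_width: 0.01
grasp_force: 9.0
```

```bash
python3 feel.py 8
```

```text
F [ 1.19  0.36 -4.75] sd [0.54 0.35 0.52] p [0.5405 0.0726 0.2222] M [ 0.04  -0.312  0.01 ] 0.010019146237683236 15.25
```

Contact with the peg's underside begins at TCP z ≈ 0.2218, as predicted. I back off slightly and ease outward.

Emit:
{"method": "arm_command", "body": {
  "series": [
    [[0,0,0.3],0],
    [[0,0,0.5],0],
    [[0,-1.5,0.5],0],
    [[0,-3,0.4],0],
    [[0,-4,0.3],0]
  ]
}}

```text
time_s: 15.8
tool_pos: [0.5365, 0.0724, 0.2223]
tool_rot: [180.0, 0.0, 93.3]
force: [-0.8, 0.5, -2.1]
grip_width: 0.0101
grasp_force: 9.0
```

```bash
python3 feel.py 4
```

```text
F [-0.44  0.29 -1.99] sd [0.34 0.57 0.3 ] p [0.5364 0.0724 0.2223] M [ 0.003 -0.112  0.012] 0.010334129099487083 15.95
```

Emit:
{"method": "arm_command", "body": {
  "series": [
    [[0,-1,0],0],
    [[0,-2,0],0],
    [[0,-3,0],0],
    [[0,-4,0],0],
    [[0,-4,0],0]
  ]
}}

```text
time_s: 16.5
tool_pos: [0.5325, 0.0721, 0.2221]
tool_rot: [180.0, 0.0, 93.3]
force: [-0.1, 0.5, -1.2]
grip_width: 0.0098
grasp_force: 9.0
```

```bash
python3 feel.py 4
```

```text
F [-0.31  0.09 -1.12] sd [0.5  0.4  0.28] p [0.5325 0.0721 0.2221] M [ 0.024 -0.094  0.005] 0.0103005159199463 16.65
```

Emit:
{"method": "arm_command", "body": {
  "series": [
    [[0,-0.5,0],0],
    [[0,-1,0],0],
    [[0,-1.5,0],0],
    [[0,-2,0],0],
    [[0,-2,0],0]
  ]
}}

```text
time_s: 17.2
tool_pos: [0.5305, 0.072, 0.222]
tool_rot: [-180.0, 0.0, 93.3]
force: [0.3, -0.9, -0.9]
grip_width: 0.0102
grasp_force: 9.0
```

```bash
python3 feel.py 4
```

```text
F [ 0.16 -0.34 -0.95] sd [0.31 0.37 0.27] p [0.5305 0.072  0.222 ] M [ 0.001 -0.103 -0.012] 0.009900780576394963 17.35
```

Emit:
{"method": "arm_command", "body": {
  "series": [
    [[0,-0.5,0],0],
    [[0,-1,0],0],
    [[0,-1.5,0],0],
    [[0,-2,0],0],
    [[0,-2,0],0]
  ]
}}

```text
time_s: 17.9
tool_pos: [0.5285, 0.0719, 0.222]
tool_rot: [-180.0, 0.0, 93.3]
force: [0.2, 0.7, -0.9]
grip_width: 0.0103
grasp_force: 9.0
```

```bash
python3 feel.py 4
```

```text
F [ 0.06 -0.08 -1.3 ] sd [0.14 0.47 0.4 ] p [0.5285 0.0719 0.222 ] M [-0.02  -0.113 -0.019] 0.010109784521967443 18.05
```

Emit:
{"method": "arm_command", "body": {
  "series": [
    [[0,-0.8,0],0],
    [[0,-1.6,0],0],
    [[0,-2.4,0],0],
    [[0,-3,0],0],
    [[0,-3,0],0]
  ]
}}

```text
time_s: 18.6
tool_pos: [0.5255, 0.0717, 0.2221]
tool_rot: [180.0, 0.0, 93.3]
force: [0.3, -0.5, -0.8]
grip_width: 0.0099
grasp_force: 9.0
```

```bash
python3 feel.py 4
```

```text
F [ 0.12 -0.35 -1.16] sd [0.17 0.57 0.24] p [0.5255 0.0717 0.222 ] M [ 0.017 -0.084  0.002] 0.009876713920974679 18.75
```

Emit:
{"method": "arm_command", "body": {
  "series": [
    [[0,-0.8,0],0],
    [[0,-1.6,0],0],
    [[0,-2.4,0],0],
    [[0,-3,0],0],
    [[0,-3,0],0]
  ]
}}

```text
time_s: 19.3
tool_pos: [0.5225, 0.0715, 0.222]
tool_rot: [-180.0, 0.0, 93.3]
force: [0.0, -0.3, -0.8]
grip_width: 0.0102
grasp_force: 9.0
```

```bash
python3 feel.py 4
```

```text
F [-0.43 -0.13 -1.15] sd [0.41 0.32 0.32] p [0.5226 0.0715 0.222 ] M [ 0.002 -0.112 -0.023] 0.010346277040315098 19.45
```

Emit:
{"method": "arm_command", "body": {
  "series": [
    [[0,-1,0],0],
    [[0,-2,0],0],
    [[0,-4,0],0],
    [[0,-7,0],0],
    [[0,-10,0],0]
  ]
}}

```text
time_s: 20.0
tool_pos: [0.5123, 0.071, 0.222]
tool_rot: [-180.0, 0.0, 93.3]
force: [-0.6, 0.5, -2.3]
grip_width: 0.0099
grasp_force: 9.0
```

Emit:
{"method": "arm_command", "body": {
  "series": [
    [[0,-6,0],0],
    [[0,-12,0],0],
    [[0,-18,0],0],
    [[0,-22,0],0],
    [[0,-22,0],0]
  ]
}}

```text
time_s: 20.5
tool_pos: [0.4901, 0.0696, 0.2221]
tool_rot: [180.0, 0.1, 93.3]
force: [-0.0, 0.1, -1.2]
grip_width: 0.0097
grasp_force: 9.0
```

Run:
```python
from h import *
o=env.get_obs();im,d=viewer.read_camera("wrist");T=wristT(o);np.savez("w5.npz",im=im,d=d,T=T);cv2.imwrite("pics/w5.png",im)
print(o["force"],o["tool_pos"],o["tool_rot"])
P=cloud("wrist",d,T);m=masks(im)["red"]&(P[...,2]>.2);t=m&(P[...,2]>.23)
q=P[t];print(q.mean(0),q.max(0),np.median(q[:,2]));l=cv2.fitLine((q[:,:2]*1000).astype(np.float32),cv2.DIST_HUBER,0,.01,.01).ravel();print(np.degrees(np.arctan2(l[1],l[0]))%180)
print("expected top",.226+.0185)
im,d=viewer.read_camera("scene");cv2.imwrite("pics/s5.png",cv2.resize(im[120:320,220:500],None,fx=2.8,fy=2.8))
```

```text
[-0.02927497  0.10799568 -1.24806786] [0.49010042 0.06955812 0.22214072] [1.79991309e+02 5.32262483e-02 9.33162372e+01]
[0.48896695 0.07987872 0.24426693] [0.49519583 0.15264418 0.37711101] 0.2453498440848603
93.30393
expected top 0.2445
```

View pics/s5.png

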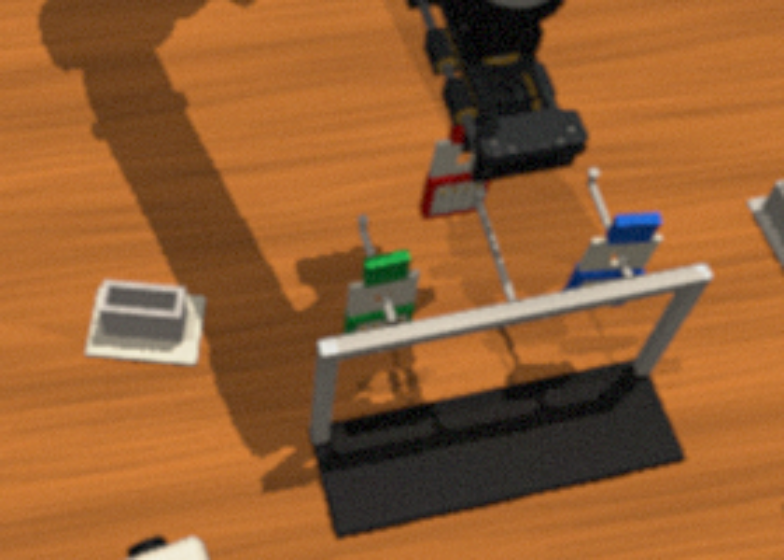

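The red pack is held upright, well clear of the peg. The blue and green packs still hang as before. Next I check the pack's offset in the hand.

Run:
```python
from h import *
z=np.load("w5.npz");P=cloud("wrist",z["d"],z["T"]);m=masks(z["im"])["red"]
tcp=np.array([.4901,.06956,.22214]);Rt=R.from_euler("z",93.3,degrees=True).as_matrix()@np.diag([1,-1,-1])
L=(P-tcp)@Rt
for nm,lo,hi in(("tab",-.03,-.018),("box",.04,.12)):
    k=m&(L[...,2]>lo)&(L[...,2]<hi)&(abs(L[...,1])<.02)
    if k.sum(): print(nm,k.sum(),"x max",np.percentile(L[k][:,0],[50,97,100]).round(4),"y",np.percentile(L[k][:,1],[3,50,97]).round(4),"z",np.median(L[k][:,2]).round(4))
```

```text
tab 779 x max [0.0099 0.017  0.0175] y [-0.0054 -0.0007  0.004 ] z -0.0234
box 352 x max [0.0127 0.025  0.0254] y [-0.0064  0.002   0.0056] z 0.0517
```

Emit:
{"method": "arm_command", "body": {
  "series": [
    [[-20,0,0],0],
    [[-50,0,0],0],
    [[-85,0,0],0.05],
    [[-120,0,0],0.1],
    [[-155,0,0],0.15]
  ]
}}

```text
time_s: 21.1
tool_pos: [0.4999, -0.0865, 0.2221]
tool_rot: [180.0, 0.0, 84.6]
force: [0.6, -0.2, -0.6]
grip_width: 0.0098
grasp_force: 9.0
```

Emit:
{"method": "arm_command", "body": {
  "series": [
    [[-30,0,0],0.05],
    [[-60,0,0],0.1],
    [[-85,0,0],0.15],
    [[-100,0,0],0.168],
    [[-100,0,0],0.168]
  ]
}}

```text
time_s: 21.6
tool_pos: [0.4899, -0.187, 0.2218]
tool_rot: [-180.0, 0.0, 74.9]
force: [-0.1, 0.1, -1.0]
grip_width: 0.0101
grasp_force: 9.0
```

```bash
python3 feel.py 6; python3 -c "
from h import *
print(env.get_obs()['tool_rot'])"
```

```text
F [-0.26  0.31 -0.92] sd [0.24 0.45 0.28] p [ 0.4906 -0.1839  0.222 ] M [ 0.005 -0.065  0.005] 0.010018148179659127 21.85
[ 1.79988230e+02 -5.54390074e-03  7.52669949e+01]
```

Emit:
{"method": "arm_command", "body": {
  "series": [
    [[-6,7,0],0],
    [[-12,14,5],0],
    [[-17,19.6,15],0.003],
    [[-17,19.6,30],0.003],
    [[-17,19.6,45],0.003]
  ]
}}

```text
time_s: 22.4
tool_pos: [0.5046, -0.2061, 0.175]
tool_rot: [-179.9, -0.0, 74.9]
force: [-0.9, 0.3, -1.3]
grip_width: 0.0099
grasp_force: 9.0
```

Emit:
{"method": "arm_command", "body": {
  "series": [
    [[0,0,0],0],
    [[0,0,0],0],
    [[0,0,0],0],
    [[0,0,0],0],
    [[0,0,0],0]
  ]
}}

```text
time_s: 22.9
tool_pos: [0.5053, -0.2062, 0.1777]
tool_rot: [179.9, 0.0, 74.9]
force: [0.6, -0.4, -1.1]
grip_width: 0.0098
grasp_force: 9.0
```

```bash
python3 feel.py 4
python3 - <<'E'
from h import *
o=env.get_obs();im,d=viewer.read_camera("wrist");T=wristT(o);np.savez("w6.npz",im=im,d=d,T=T)
P=cloud("wrist",d,T);print(o["tool_rot"])
im2=im.copy();cv2.imwrite("pics/w6.png",cv2.resize(im2[130:330,210:430],None,fx=3,fy=3,interpolation=cv2.INTER_CUBIC)[:600])
k=(P[...,2]>.048)&(P[...,2]<.058);v,u=np.nonzero(k);print(k.sum())
E
```

```text
F [ 0.19 -0.33 -0.86] sd [0.29 0.84 0.24] p [ 0.5052 -0.2062  0.1775] M [ 0.009 -0.059 -0.015] 0.00970188128031709 23.05
[1.79976963e+02 1.38954622e-02 7.49307090e+01]
2878
```

View pics/w6.png

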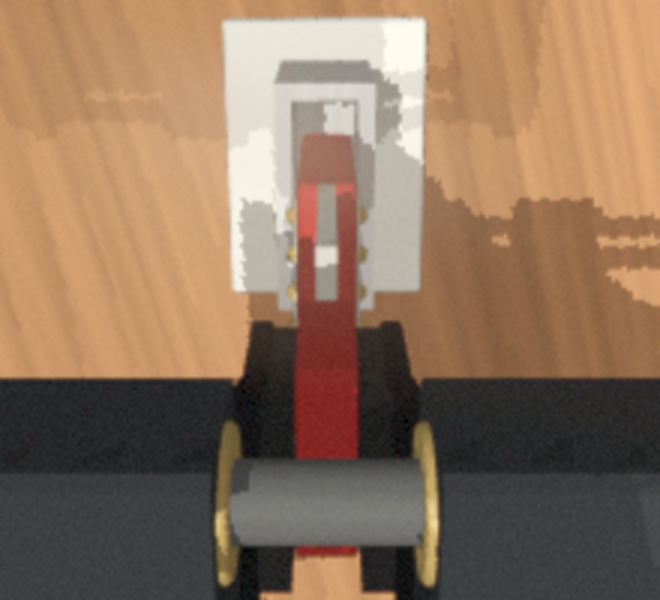

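The view from above the rim shows the pack (crop columns 300–353) centred in the opening (293–358). I lower it.

Emit:
{"method": "arm_command", "body": {
  "series": [
    [[1,0,3],0],
    [[1,0,7],0],
    [[1,0,11],0],
    [[1,0,15],0],
    [[1,0,19],0]
  ]
}}

```text
time_s: 23.65
tool_pos: [0.5051, -0.2051, 0.1575]
tool_rot: [-180.0, 0.0, 74.9]
force: [-0.6, -0.5, -1.7]
grip_width: 0.0101
grasp_force: 9.0
```

```bash
python3 feel.py 4
```

```text
F [-0.63  0.08 -1.58] sd [0.34 0.8  0.18] p [ 0.5049 -0.205   0.1573] M [-0.025 -0.071 -0.012] 0.009935673643509916 23.8
```

Emit:
{"method": "arm_command", "body": {
  "series": [
    [[0,0,4],0],
    [[0,0,9],0],
    [[0,0,14],0],
    [[0,0,19],0],
    [[0,0,23],0]
  ]
}}

```text
time_s: 24.35
tool_pos: [0.505, -0.2051, 0.1343]
tool_rot: [-180.0, -0.0, 74.9]
force: [0.2, 0.3, -1.2]
grip_width: 0.0098
grasp_force: 9.0
```

```bash
python3 feel.py 4
```

```text
F [-0.09  0.18 -0.96] sd [0.46 0.39 0.91] p [ 0.5049 -0.205   0.1342] M [ 0.    -0.06   0.006] 0.010109329677966019 24.5
```

Inside with no side load. About 12.7 mm remain, so I slow down near the floor.

Emit:
{"method": "arm_command", "body": {
  "series": [
    [[0,0,3],0],
    [[0,0,6],0],
    [[0,0,9],0],
    [[0,0,11],0],
    [[0,0,11],0]
  ]
}}

```text
time_s: 25.05
tool_pos: [0.505, -0.205, 0.1236]
tool_rot: [-180.0, -0.0, 74.9]
force: [-0.1, 0.1, -0.6]
grip_width: 0.0096
grasp_force: 9.0
```

```bash
python3 feel.py 4
```

```text
F [-0.    0.66 -1.25] sd [0.4  0.45 0.4 ] p [ 0.5052 -0.2051  0.1239] M [-0.004 -0.075 -0.013] 0.009856679307241777 25.2
```

Emit:
{"method": "arm_command", "body": {
  "series": [
    [[0,0,0.3],0],
    [[0,0,0.6],0],
    [[0,0,0.9],0],
    [[0,0,1.2],0],
    [[0,0,1.2],0]
  ]
}}

```text
time_s: 25.75
tool_pos: [0.5052, -0.2051, 0.1228]
tool_rot: [-180.0, 0.0, 74.9]
force: [0.4, -0.1, -0.9]
grip_width: 0.01
grasp_force: 9.0
```

```bash
python3 feel.py 4
```

```text
F [ 0.21  0.01 -0.89] sd [0.47 0.16 0.28] p [ 0.5052 -0.2051  0.1228] M [-0.003 -0.09  -0.006] 0.009855287573179328 25.9
```

Emit:
{"method": "arm_command", "body": {
  "series": [
    [[0,0,0.2],0],
    [[0,0,0.4],0],
    [[0,0,0.6],0],
    [[0,0,0.8],0],
    [[0,0,0.8],0]
  ]
}}

```text
time_s: 26.45
tool_pos: [0.5053, -0.2051, 0.122]
tool_rot: [-180.0, 0.0, 74.9]
force: [-0.4, -0.5, -1.0]
grip_width: 0.0097
grasp_force: 9.0
```

```bash
python3 feel.py 4
```

```text
F [-0.34 -0.23 -0.84] sd [0.77 0.21 0.3 ] p [ 0.5053 -0.2051  0.122 ] M [-0.013 -0.067  0.008] 0.009611590718100058 26.6
```

Emit:
{"method": "arm_command", "body": {
  "series": [
    [[0,0,0.2],0],
    [[0,0,0.4],0],
    [[0,0,0.5],0],
    [[0,0,0.5],0],
    [[0,0,0.5],0]
  ]
}}

```text
time_s: 27.15
tool_pos: [0.5053, -0.2052, 0.1216]
tool_rot: [180.0, 0.0, 74.9]
force: [-1.0, -0.5, -1.0]
grip_width: 0.0103
grasp_force: 9.0
```

```bash
python3 feel.py 4
```

```text
F [-0.84 -0.03 -0.43] sd [0.12 0.35 0.44] p [ 0.5053 -0.2052  0.1216] M [-0.01  -0.009  0.005] 0.0098866394780651 27.3
```

Emit:
{"method": "arm_command", "body": {
  "series": [
    [[0,0,0.1],0],
    [[0,0,0.2],0],
    [[0,0,0.3],0],
    [[0,0,0.3],0],
    [[0,0,0.3],0]
  ]
}}

```text
time_s: 27.85
tool_pos: [0.5054, -0.2053, 0.1216]
tool_rot: [180.0, 0.0, 74.9]
force: [-1.0, -0.3, 3.0]
grip_width: 0.0101
grasp_force: 9.0
```

```bash
python3 feel.py 6
```

```text
F [-0.66 -0.74  3.95] sd [0.54 0.3  0.7 ] p [ 0.5054 -0.2053  0.1216] M [-0.026  0.177  0.003] 0.009724119862077366 28.1
```

Floor contact at the predicted height. I relax, open gently and rise.

Emit:
{"method": "arm_command", "body": {
  "series": [
    [[0,0,-0.3],0],
    [[0,0,-0.3],0],
    [[0,0,-0.3],0],
    [[0,0,-0.3],0],
    [[0,0,-0.3],0]
  ],
  "grip_force": 3
}}

```text
time_s: 28.65
tool_pos: [0.5053, -0.2052, 0.1215]
tool_rot: [180.0, 0.0, 74.9]
force: [-1.0, -1.2, 3.1]
grip_width: 0.0099
grasp_force: 3.0
```

Emit:
{"method": "arm_command", "body": {
  "series": [
    [[0,0,0],0],
    [[0,0,0],0],
    [[0,0,0],0],
    [[0,0,0],0],
    [[0,0,0],0]
  ],
  "grip": 0.2
}}

```text
time_s: 29.15
tool_pos: [0.5052, -0.205, 0.1214]
tool_rot: [-180.0, -0.0, 74.9]
force: [0.7, -0.4, -0.4]
grip_width: 0.0334
grasp_force: 0.0
```

Emit:
{"method": "arm_command", "body": {
  "series": [
    [[0,0,-2],0],
    [[0,0,-8],0],
    [[0,0,-20],0],
    [[0,0,-40],0],
    [[0,0,-60],0]
  ]
}}

```text
time_s: 29.65
tool_pos: [0.5054, -0.205, 0.1831]
tool_rot: [180.0, 0.0, 74.9]
force: [0.1, -0.3, 0.2]
grip_width: 0.0348
grasp_force: 0.0
```

Emit:
{"method": "arm_command", "body": {
  "series": [
    [[-20,0,-20],0],
    [[-50,0,-40],0],
    [[-70,0,-50],0],
    [[-70,0,-50],0],
    [[-70,0,-50],0]
  ]
}}

```text
time_s: 30.15
tool_pos: [0.4873, -0.2725, 0.2322]
tool_rot: [179.9, -0.0, 74.9]
force: [-0.1, 0.5, 0.7]
grip_width: 0.0346
grasp_force: 0.0
```

Run:
```python
from h import *
o=env.get_obs();im,d=viewer.read_camera("wrist");T=wristT(o);P=cloud("wrist",d,T)
k=masks(im)["red"]&(P[...,2]>.13)&(P[...,2]<.155)&(np.hypot(P[...,0]-.505,P[...,1]+.205)<.04);v,u=np.nonzero(k)
X=rayz("wrist",np.c_[u,v],.144,T);print("tab",k.sum(),cv2.minAreaRect((X[:,:2]*1000).astype(np.float32)),P[k].mean(0),P[k][:,2].max())
im,d=viewer.read_camera("scene");cv2.imwrite("pics/s7.png",cv2.resize(im[120:320,150:470],None,fx=2.5,fy=2.5))
```

```text
tab 583 ((504.0938415527344, -207.02871704101562), (32.864585876464844, 9.187739372253418), 74.9256362915039) [ 0.50421708 -0.2066316   0.14491367] 0.14725857793346253
```

View pics/s7.png

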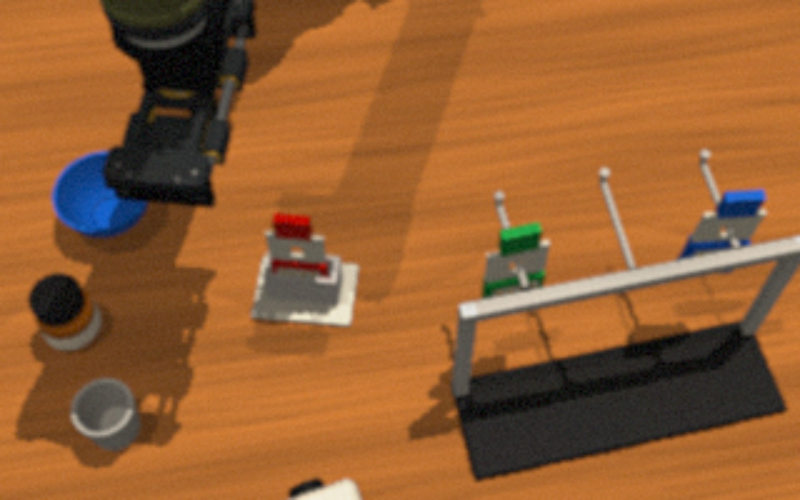

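The red pack stands upright in the pocket at crop (295,250), tab top z ≈ 0.144 as expected. The gripper is clear, and the other packs and loose items look unmoved. I hand the job in.

```bash
python3 -c "
from cell import env
print(env.sign_off())"
```

```text
the job is handed in; nothing more can be done
None
```

The red pack came off its peg and now stands upright and released in the pocket, about 1–2 mm from its centre by the last camera check; the job is handed in at about 30 s, and no verdict was returned.

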